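# Hold a bayonet lid at half twist

## Task

Lift the bayonet lid out of its parking ring by the wing, set its tapered plug into the neck of the canister with the cross pin in the two entry slots so that the lid lies fully down on the rim, then twist it clockwise (seen from above) halfway to the lock, so that the wing points at the short halfway mark on the rim, well short of the lock click. A spring turns the lid back if it is let go, so finish while still gripping the lid still at the halfway mark, so that the canister can be purged; leave the motor parts and the tape lying nearby alone.

Things in the scene. Friction and masses are not known exactly. Their poses are not given: they have to be found in the camera images.
- lid: Loose bare-metal bayonet lid, 0.18 to 0.35 kg, starting upright with its flange on the parking ring. Origin: centre of the underside of its round flange (72 mm diameter, 7 mm thick); z up, x along wing and pin. Below hangs a 40 mm plug, from 20 mm below the origin tapering to 26 mm diameter at its flat tip 45 mm below. Same after half a turn.
- lid_wing (a point): Middle of the lid's wing, 22 mm above the lid's origin. The wing is a straight upright grip bar along the lid's x, 56 mm long, 16 mm thick (across y), reaching from 7 mm (flange top) to 38 mm above the lid's origin; grip it across its thickness.
- lid_pin (a point): Middle of the round steel cross pin through the plug, 14 mm below the lid's origin: 8 mm diameter, 56 mm end to end along the lid's x, right below the wing.
- canister: Fixed metal canister with a slotted neck, 92 mm diameter over a 120 mm base flange with four screws. Origin: centre of its underside on the bench; z up. The neck is a 45 mm hole in an 8 mm thick lip; two slots for the pin, 13 mm wide, run from the hole along the canister's +x and -x out to 31 mm from the axis. The lid goes in with its x along the canister's x, either way round.
- canister_rim (a point): Centre of the neck on the plane of the rim's top, 85 mm above the bench; axes as the canister's. The lid's origin lies here when seated, flange on the rim; its pin is then 2 mm clear below the lip and can turn only clockwise seen from above (negative yaw).
- halfway_mark (a point): One of two short halfway marks on the rim's top, 41.5 mm from the axis, 45 degrees clockwise of the canister's +x (a long mark); the other lies opposite. From 0.15 rad of twist a spring pushes the lid back, 0.03 N m rising to 0.1 N m at this mark; at about 1.15 rad (66 degrees) the pin meets the lock's click plunger, at 90 degrees (double strokes) a stop.
- parking_ring: Fixed grey plastic ring, 76 mm outside, 62 mm inside, 55 mm tall, origin at the centre of its underside on the bench; the lid starts on it, the plug and pin hanging inside (lift at least 50 mm to clear it).
- stator: Bystander: loose wound motor stator, 58 mm diameter, 23 mm high; origin at the centre of its underside. Leave it alone.
- end_cap: Bystander: loose turned motor end cap, 58 mm diameter, 16 mm high; origin at the centre of its underside. Leave it alone.
- tape: Bystander: loose roll of black tape, 62 mm diameter, 19 mm high; origin at the centre of its underside. Leave it alone.
There are look-alikes about, which are no part of the job. What is shaped like the lid but brown is not meant.

How it is judged:
On the way, in this order (a step that is already met when the one before it is completed fails the run):
1. the lid lies fully down on the canister's rim with the pin in the entry slots, not yet twisted (z of lid in the frame of canister_rim between -0.003 and 0.003 m and horizontal distance between lid and canister below 0.0045 m and angle between lid's own z axis and vertical below 0.1 rad and angle between the x axis of lid and the x axis of canister, either way round below 0.3 rad), for 0.05 s.
2. the lid, still down, is twisted to the halfway mark and held there by the fingers (z of lid in the frame of canister_rim between -0.003 and 0.003 m and horizontal distance between lid and canister below 0.0045 m and angle between lid's own z axis and vertical below 0.1 rad and angle between the x axis of lid and the x axis of canister, either way round between 0.59 and 0.98 rad and contact force between the fingers and lid above 1 N and angular speed of lid below 0.2 rad/s), for 0.5 s.
At the end, for the whole second after the job is handed in: The lid lies on the canister's rim (within 3 mm in height, 4.5 mm sideways, tilt under 0.1 rad), its wing within 0.19 rad of the halfway mark, at rest, and the fingers still hold it (contact force over 1 N) (all of step 2); the arm keeps its last pose, push and grip.
It fails at once if the seated lid was turned on into the lock (z of lid in the frame of canister_rim below 0.004 m and horizontal distance between lid and canister below 0.006 m and angle between the x axis of lid and the x axis of canister, either way round above 1.2 rad).
It fails at once if a bystander was moved (distance of any of stator, end_cap, tape from where it was at the start of the episode above 0.02 m).
It also fails if it takes over 42 s, if anything falls off the work surface, if the arm or the gripper's body presses on something with over 40 N, if the wrist force passes 120 N, or if a joint passes its speed limit or range.

## Robot

A 7-joint arm with a two-finger parallel gripper is mounted at the origin on the work surface; the furniture and walls round the work are solid. World frame = base frame: x ahead of the robot, y to its left, z up, the work surface at z = 0. Lengths are in m, angles in rad, forces in N, time in s.
With the tool pointing down it reaches from about 0.375 to 0.925 m from the base axis. Payload 3.1 kg.
Tool frame: the origin (TCP) lies between the finger pads; the fingertips stand 19 mm ahead of it and the grasp point (between the pads) is the TCP; z points along the fingers, y is the line along which they close (so a half turn about z gives the same grasp; the last joint's range is limited). The gripper opens to 85 mm and grips with 20 to 120 N. Pads are 22 mm wide; open, the fingers measure 114 mm over their backs; the gripper's body (76 mm by 85 mm) begins 54 mm behind the grasp point. The pads swing forward as they close: fully open they stand 13 mm farther back than shut.
Start: joints at [1.234, 0.383, 0.044, 1.598, -0.018, 1.161, -0.05], TCP at [0.154, -0.632, 0.25] pointing down, gripper open.
Joint ranges: [-2.61, 2.61], [-0.41, 2.15], [-1.48, 1.57], [0, 2.5], [-1.57, 4.71], [0.05, 1.97], [-2.85, 2.85]. Speed limits (rad/s): [2.79, 2.79, 3.14, 3.14, 3.14, 3.14, 3.14].

## Interface

Orientations are given as a unit quaternion [x, y, z, w].
In Python, from bench import move_ptp, movel, move_j, move_gripper, pause, inverse_kinematics, read_camera, camera_params, MotionError, sign_off, look_for, tip_of, read_time_s, read_qpos, read_joint_vel, read_effort, read_eef_pos, read_tcp_rot, read_ft_force, read_ft_torque, read_finger_gap, read_grasp_force gives the robot as it stands. Calls block until the motion is done:
- move_ptp(position, orientation): joint-space move of the TCP to a pose.
- movel(position, orientation=None, speed=0.15): straight line of the TCP; orientation=None keeps the orientation; speed is the mean speed in m/s.
- move_j(angles): joint-space move.
- move_gripper(opening, effort=None): finger opening in m; effort is the grip in N (None keeps the last); returns when the fingers have stopped.
- pause(seconds).
- inverse_kinematics(position, orientation): joint angles nearest the present ones, or None.
- read_camera(name): name is "scene" or "top" or "wrist"; returns the picture (480x640x3 uint8, red, green, blue); there is no depth.
- camera_params(name): a dict with "K" (3x3 intrinsics, pixels), "camera_from_world" (4x4, takes a point from world to camera coordinates). Camera axes: x right, y down, z forward; pixel columns grow to the right and rows downward; lengths in m; the calibration is good to about 2 mm. A picture is of the moment at which its call begins: read the wrist's pose just before it. camera_params takes no time and is no camera call; for the wrist camera it gives the pose at the moment of the call.
A pose or a line that the arm cannot do raises MotionError and nothing moves.
- sign_off(): hands the job in; it is judged then, once.
Trained networks look in the newest picture that a camera, given by its name, has taken for a name from the list of things; names that differ only in an ending like _2 or _b are one class to them, and where a whole thing is asked for, a point or a joint stands for the part that bears it (a point fixed in the world has none). Each returns a list of dicts, best first, with "confidence" (0 to 1); they miss things now and then, are a little off and sometimes report something else, mostly with a low value. They report only what shows in the picture. A call takes as long as a camera call. They do not tell look-alikes from the thing itself.
- look_for(camera, name): "at" ([column, row] in pixels, amid what is visible of it).
- tip_of(camera, name): "at" ([column, row] in pixels: a listed point, or the origin of a listed thing).
Readings, each from a call of its own:
- read_time_s(): time.
- read_qpos(): joint angles.
- read_joint_vel(): joint speeds.
- read_effort(): joint torques, N m.
- read_eef_pos(): TCP position.
- read_tcp_rot(): TCP orientation.
- read_ft_force(): force on the tool from outside, world axes, zero at the start.
- read_ft_torque(): the same for the moment, N m.
- read_finger_gap(): finger opening in m.
- read_grasp_force(): force on a finger pad.
Only numpy, scipy, OpenCV 4.12 (cv2) and the standard library are available. Lean on these libraries where they do the work, as an engineer would, in place of code of your own. Each camera call takes 0.05 s, during which the arm holds its last target. There are 200 camera calls.

## Working session

There is one attempt and no reset: what is moved stays moved. The work goes in short steps, each a Python script; the robot and the scene stay as the last script left them, time stands still between calls to the robot, and variables do not carry over. Pictures are saved under pics/ and viewed, at most 10 in all, crops included, and the job is handed in when it is done.

```bash
mkdir -p pics; ls; python3 - <<'E'
from bench import *
import cv2
ims=[]
for c in("scene","top"):
    im=read_camera(c); 
    for n in("lid","lid_wing","canister","canister_rim","halfway_mark","parking_ring","stator","end_cap","tape"):
        f=tip_of(c,n); print(c,n,[([round(v) for v in d["at"]],round(d["confidence"],2)) for d in f[:3]])
    cv2.imwrite(f"pics/{c}.png",im[:,:,::-1])
    p=camera_params(c); print(p["K"],p["camera_from_world"])
print(read_time_s())
E
```

```text
pics
scene lid [([390, 219], 0.84), ([388, 204], 0.72), ([378, 237], 0.66)]
scene lid_wing [([390, 215], 0.81), ([385, 198], 0.81), ([377, 229], 0.76)]
scene canister [([226, 280], 0.67)]
scene canister_rim [([224, 252], 0.78)]
scene halfway_mark [([216, 261], 0.94), ([228, 281], 0.41), ([376, 256], 0.16)]
scene parking_ring [([378, 258], 0.65)]
scene stator [([354, 223], 0.42)]
scene end_cap [([169, 335], 0.83)]
scene tape [([258, 334], 0.95)]
[[494.84574012   0.         318.77227391]
 [  0.         494.84574012 242.77654672]
 [  0.           0.           1.        ]] [[ 0.66976709  0.74256025 -0.00404102 -0.39394346]
 [ 0.31152049 -0.28591372 -0.90620546 -0.10443145]
 [-0.67406753  0.60568773 -0.42281833  1.715741  ]
 [ 0.          0.          0.          1.        ]]
top lid [([200, 245], 0.75), ([253, 217], 0.69), ([160, 282], 0.67)]
top lid_wing [([195, 243], 0.7), ([250, 215], 0.69), ([159, 284], 0.58)]
top canister [([404, 276], 0.59), ([420, 264], 0.2)]
top canister_rim [([408, 275], 0.58)]
top halfway_mark [([419, 267], 0.84)]
top parking_ring [([256, 220], 0.6)]
top stator [([205, 298], 0.57)]
top end_cap [([485, 237], 0.62), ([255, 221], 0.26)]
top tape [([429, 192], 0.59)]
[[522.23663933   0.         314.21738086]
 [  0.         522.23663933 240.32889465]
 [  0.           0.           1.        ]] [[ 0.01357442 -0.99944857 -0.03030339  0.02393536]
 [-0.99313653 -0.0099553  -0.11653638  0.5592106 ]
 [ 0.11617044  0.03167732 -0.99272402  1.35157738]
 [ 0.          0.          0.          1.        ]]
1.0
```

View pics/scene.png

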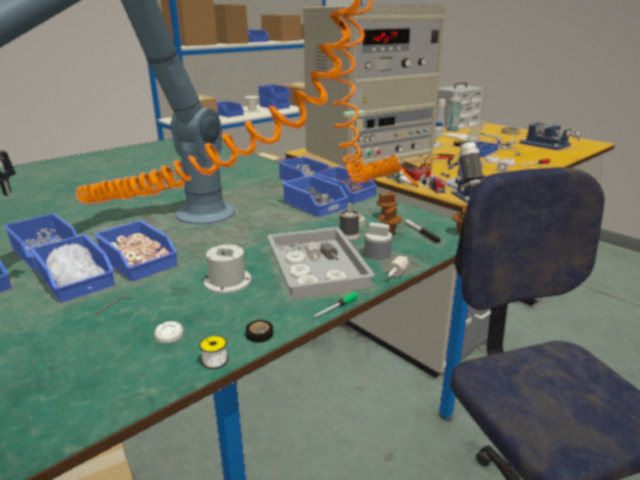

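View pics/top.png

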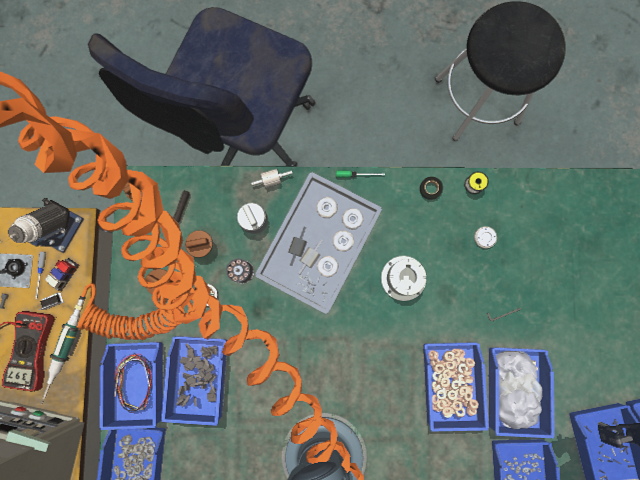

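Scene: the grey lid is at (377,232), with the canister at (226,265) and the brown look-alike at (388,205). Top: the lid is at (251,216), its wing running roughly down-right, the canister is at (404,277) and the brown lid at (200,244). An orange hose hangs between base and lid, so I'll work out its height as well.

```bash
cat > h.py <<'E'
from bench import *
import numpy as np, cv2
from scipy.spatial.transform import Rotation as R
def onplane(c,px,z,P=None):
    P=P or camera_params(c); T=np.array(P["camera_from_world"]); K=np.array(P["K"])
    o=-T[:3,:3].T@T[:3,3]; d=T[:3,:3].T@np.linalg.inv(K)@np.array([*px,1.])
    return o+d*(z-o[2])/d[2]
def proj(c,p,P=None):
    P=P or camera_params(c); q=np.array(P["camera_from_world"])@np.array([*p,1.]); u=np.array(P["K"])@q[:3]; return u[:2]/u[2]
def down(yaw):  # tool z down, tool y (closing) at world yaw+90deg ; tool x along yaw
    c,s=np.cos(yaw),np.sin(yaw)
    return R.from_matrix(np.array([[c,s,0],[s,-c,0],[0,0,-1]])).as_quat()
E
python3 - <<'E'
from h import *
for n,c,px,z in [("lid","top",(250,215),.077),("lid","scene",(377,229),.077),("rim","top",(408,275),.085),("rim","scene",(224,252),.085),("half","top",(419,267),.085),("stator","top",(240,270),.02),("tape","top",(431,188),.02),("cap","top",(486,237),.016),("wingA","top",(240,224),.093),("wingB","top",(262,207),.093)]:
    print(n,c,onplane(c,px,z).round(3))
for px in [(160,240),(205,310),(240,320),(270,365),(300,400),(340,455)]:
    print(px,[(z,proj("scene",onplane("top",px,z)).round().tolist()) for z in (.2,.3,.4,.5,.6,.7,.8,.9)])
print(R.from_quat(read_tcp_rot()).as_matrix().round(2))
im=cv2.imread("pics/top.png"); a=cv2.resize(im[165:265,190:320],None,fx=4,fy=4,interpolation=2); b=cv2.resize(im[240:320,360:450],None,fx=3,fy=3)
cv2.imwrite("pics/crop.png",np.hstack([a,cv2.copyMakeBorder(b,0,a.shape[0]-b.shape[0],0,0,0)]))
E
```

```text
lid top [0.618 0.196 0.077]
lid scene [0.615 0.196 0.077]
rim top [ 0.467 -0.209  0.085]
rim scene [ 0.465 -0.208  0.085]
half top [ 0.488 -0.236  0.085]
stator top [0.479 0.228 0.02 ]
tape top [ 0.705 -0.281  0.02 ]
cap top [ 0.574 -0.426  0.016]
wingA top [0.592 0.219 0.093]
wingB top [0.637 0.164 0.093]
(160, 240) [(0.2, [402.0, 167.0]), (0.3, [394.0, 136.0]), (0.4, [385.0, 101.0]), (0.5, [376.0, 64.0]), (0.6, [366.0, 24.0]), (0.7, [354.0, -20.0]), (0.8, [342.0, -67.0]), (0.9, [329.0, -120.0])]
(205, 310) [(0.2, [338.0, 163.0]), (0.3, [333.0, 133.0]), (0.4, [328.0, 99.0]), (0.5, [322.0, 63.0]), (0.6, [316.0, 24.0]), (0.7, [309.0, -19.0]), (0.8, [302.0, -66.0]), (0.9, [294.0, -118.0])]
(240, 320) [(0.2, [314.0, 167.0]), (0.3, [310.0, 135.0]), (0.4, [306.0, 101.0]), (0.5, [302.0, 64.0]), (0.6, [297.0, 24.0]), (0.7, [292.0, -19.0]), (0.8, [286.0, -67.0]), (0.9, [280.0, -119.0])]
(270, 365) [(0.2, [275.0, 165.0]), (0.3, [273.0, 134.0]), (0.4, [271.0, 100.0]), (0.5, [269.0, 64.0]), (0.6, [267.0, 24.0]), (0.7, [264.0, -19.0]), (0.8, [261.0, -66.0]), (0.9, [258.0, -118.0])]
(300, 400) [(0.2, [243.0, 164.0]), (0.3, [242.0, 133.0]), (0.4, [242.0, 100.0]), (0.5, [242.0, 64.0]), (0.6, [241.0, 24.0]), (0.7, [241.0, -19.0]), (0.8, [240.0, -66.0]), (0.9, [239.0, -118.0])]
(340, 455) [(0.2, [198.0, 162.0]), (0.3, [200.0, 132.0]), (0.4, [201.0, 99.0]), (0.5, [203.0, 63.0]), (0.6, [206.0, 24.0]), (0.7, [208.0, -18.0]), (0.8, [211.0, -65.0]), (0.9, [214.0, -116.0])]
[[ 0.97  0.24 -0.  ]
 [ 0.24 -0.97  0.  ]
 [ 0.   -0.   -1.  ]]
```

View pics/crop.png

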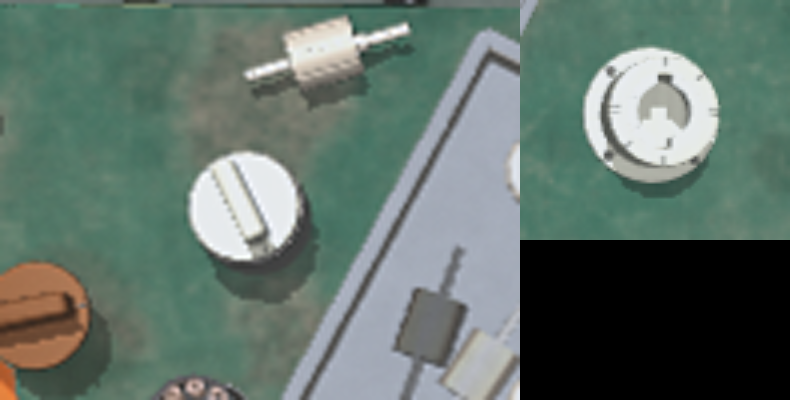

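The crop shows the lid wing running from (222,165) to (258,240), a yaw of about 25°. The canister slots are roughly along world x. Next I'll take wrist views above the canister and then above the lid.

```bash
python3 - <<'E'
from h import *
def look(pos,yaw,names,fn):
    move_ptp(pos,down(yaw)); P=camera_params("wrist"); im=read_camera("wrist")
    print(fn,read_eef_pos(),(-np.array(P["camera_from_world"])[:3,:3].T@np.array(P["camera_from_world"])[:3,3]).round(3))
    for n,z in names:
        for d in tip_of("wrist",n)[:3]: print(n,np.round(d["at"]),round(d["confidence"],2),onplane("wrist",d["at"],z,P).round(4))
    cv2.imwrite(f"pics/{fn}.png",im[:,:,::-1]); np.save(f"pics/{fn}.npy",np.array([P["K"],np.array(P["camera_from_world"])[:3,:3]])); np.save(f"pics/{fn}_T.npy",P["camera_from_world"])
look([.43,-.208,.33],0.,[("canister_rim",.085),("halfway_mark",.085),("canister",0)],"wc")
look([.58,.18,.31],.44,[("lid_wing",.077),("lid",.055),("stator",.0),("parking_ring",0)],"wl")
print(read_time_s())
a,b=[cv2.imread(f"pics/{f}.png") for f in("wc","wl")]
cv2.imwrite("pics/both.png",cv2.resize(np.vstack([a,b]),None,fx=.62,fy=.62))
E
```

```text
wc [ 0.42954135 -0.20932581  0.32978338] [ 0.51  -0.209  0.453]
canister_rim [318. 167.] 0.96 [ 0.4642 -0.2084  0.085 ]
halfway_mark [347. 138.] 0.7 [ 0.4919 -0.2363  0.085 ]
canister [317. 158.] 0.6 [ 0.465  -0.2077  0.    ]
wl [0.58073873 0.17706259 0.3098813 ] [0.653 0.212 0.433]
lid_wing [314. 161.] 0.77 [0.6172 0.1976 0.077 ]
lid_wing [ 30. 216.] 0.68 [0.4505 0.4295 0.077 ]
lid_wing [155. 168.] 0.57 [0.5479 0.3318 0.077 ]
lid [316. 159.] 0.96 [0.6174 0.1964 0.055 ]
lid [161. 168.] 0.82 [0.5445 0.3335 0.055 ]
lid [ 43. 211.] 0.64 [0.4491 0.4312 0.055 ]
stator [158. 266.] 0.67 [0.4101 0.318  0.    ]
4.85
```

View pics/both.png

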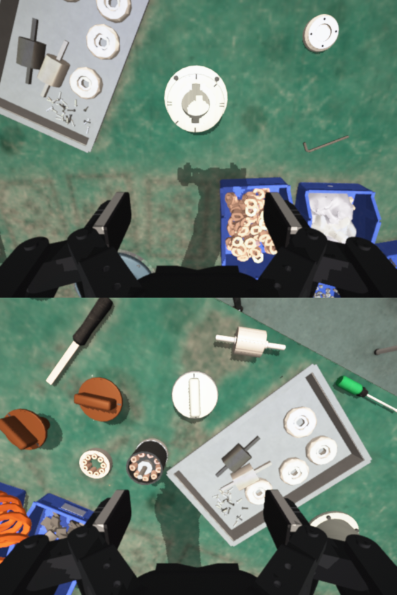

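Wrist views: the canister is at (195,97) with its slots nearly vertical in the image. The lid is at (195,395) with the wing near vertical, and the tool yaw is already close to its yaw. Two brown lids lie to the left. I'll rectify both for exact axes.

```bash
cat > rect.py <<'E'
from h import *
def rect(fn,c,z,half=.06,s=3300,ax=0):
    im=cv2.imread(f"pics/{fn}.png"); P=dict(K=np.load(f"pics/{fn}.npy")[0],camera_from_world=np.load(f"pics/{fn}_T.npy"))
    n=int(2*half*s)
    # row down=-x, col right=-y, rotated by ax
    r=R.from_euler('z',ax).as_matrix()[:2,:2]
    w=[np.array(c)+r@np.array(o) for o in((half,half),(half,-half),(-half,-half),(-half,half))]
    src=np.float32([proj("wrist",[*p,z],P) for p in w]); dst=np.float32([[0,0],[n,0],[n,n],[0,n]])
    return cv2.warpPerspective(im,cv2.getPerspectiveTransform(src,dst),(n,n),flags=cv2.INTER_CUBIC)
def grid(im):
    n=len(im); cv2.line(im,(n//2,0),(n//2,n),(0,0,255),1); cv2.line(im,(0,n//2),(n,n//2),(0,0,255),1); return im
E
python3 - <<'E'
from rect import *
a=rect("wc",(.4645,-.2082),.085); b=rect("wl",(.6172,.197),.093,ax=.44)
cv2.circle(a,(198,198),int(.046*3300),(0,0,255),1);cv2.circle(a,(198,198),int(.0225*3300),(0,0,255),1)
cv2.imwrite("pics/r1.png",np.hstack([grid(a),grid(b)]))
E
```

```text
(no output)
```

View pics/r1.png

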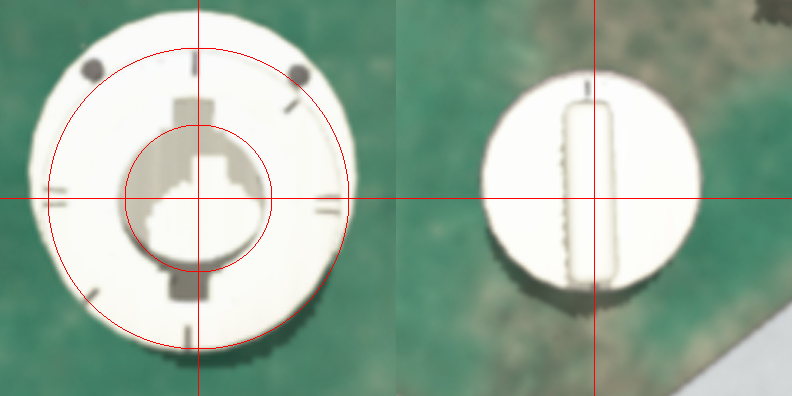

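Centre of the marks: (191.7,200.4), so the rim is at (0.4638, −0.2063) with yaw −0.027. Wing centre: (590,191), so it is at (0.6186, 0.1990) with yaw 0.46. Now I'll grasp and lift, then look at the lid in hand above the canister.

```bash
python3 - <<'E'
from h import *
q=down(.463); L=[.6186,.199]
move_ptp([*L,.16],q); print(read_eef_pos())
movel([*L,.086],q,speed=.08); print(read_eef_pos(),read_ft_force())
move_gripper(.0,60); print("gap",read_finger_gap(),read_grasp_force(),read_eef_pos(),read_ft_force())
movel([*L,.20],q,speed=.1); print("gap",read_finger_gap(),read_grasp_force(),read_ft_force())
C=[.4638,-.2063]
movel([*C,.20],down(-.027),speed=.2); pause(.2); print(read_eef_pos(),read_finger_gap())
P=camera_params("wrist"); im=read_camera("wrist"); cv2.imwrite("pics/held.png",im[:,:,::-1])
np.save("pics/held.npy",np.array([P["K"],np.array(P["camera_from_world"])[:3,:3]])); np.save("pics/held_T.npy",P["camera_from_world"])
for n in("lid_wing","lid"): print(n,[(np.round(d["at"]),d["confidence"],onplane("wrist",d["at"],.192,P)) for d in tip_of("wrist",n)[:1]])
print(read_time_s())
from rect import *
a=rect("held",C,.207,ax=-.027); cv2.imwrite("pics/h1.png",np.hstack([grid(a),cv2.resize(cv2.imread("pics/held.png"),(400,396))]))
E
```

```text
[0.61912002 0.19953855 0.16103456]
[0.61911424 0.19936003 0.08660528] [ 0.5309944  -0.28906848  0.46486871]
gap 0.014951045779652753 60.34985661506653 [0.61883168 0.19910261 0.08628366] [-0.50480063 -0.41094757  2.05506396]
gap 0.014711776208899073 59.90557551383972 [ 0.6052341   0.36492558 -2.95224835]
[ 0.46406361 -0.20572934  0.20000314] 0.015052874082610844
lid_wing [(array([316., 328.]), 0.97, array([ 0.46366399, -0.20412455,  0.192     ]))]
lid [(array([319., 302.]), 0.88, array([ 0.47537277, -0.20582055,  0.192     ]))]
11.1917
```

View pics/h1.png

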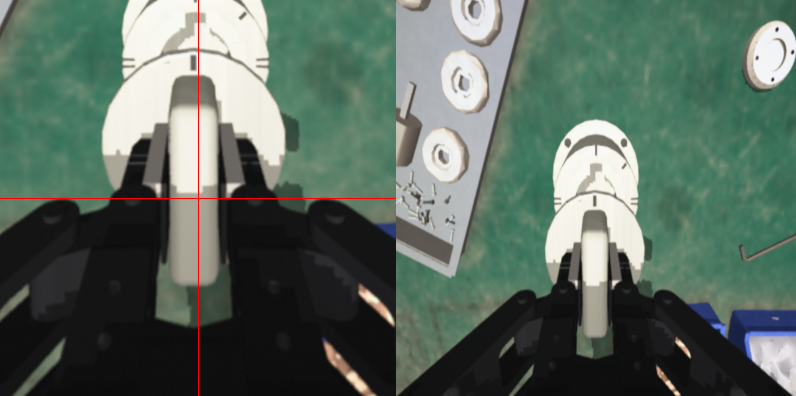

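The held lid is centred in the fingers: wing mid-column 194, finger midpoint 194, so the camera reads about 0.8 mm too far in +y, and I'll correct for that. Next I'll lower the lid while watching the force.

```bash
python3 - <<'E'
from h import *
q=down(-.027); C=[.4634,-.2071]
f0=read_ft_force(); print(f0)
movel([*C,.165],q,speed=.08)
for z in np.arange(.155,.1135,-.005).tolist()+[.1175,.1165,.1155,.1148]:
    if z<.1189 and z in np.arange(.155,.1135,-.005).tolist(): continue
    movel([*C,z],q,speed=.04); d=read_ft_force()-f0; t=read_ft_torque(); p=read_eef_pos()
    print(round(z,4),np.round(p,4),d.round(1),np.round(t,2))
    if abs(d[2])>15 or np.hypot(*d[:2])>15: break
print(read_time_s(),read_finger_gap())
im=read_camera("scene"); cv2.imwrite("pics/s2.png",cv2.resize(im[180:320,140:320,::-1],None,fx=3,fy=3))
E
```

```text
[-0.17481828 -0.25923951 -2.54461863]
0.155 [ 0.4632 -0.207   0.1548] [-0.5 -0.5  0.7] [ 0.04  0.03 -0.04]
0.15 [ 0.4631 -0.207   0.1497] [ 1.4 -0.1 -0.2] [-0.07 -0.04  0.  ]
0.145 [ 0.4631 -0.207   0.1446] [-0.4  0.9  1. ] [-0.04 -0.01 -0.03]
0.14 [ 0.463  -0.207   0.1396] [ 0.  -0.  -0.5] [-0.05  0.01 -0.04]
0.135 [ 0.463  -0.207   0.1346] [-0.2 -0.3  0.8] [-0.03 -0.05  0.02]
0.13 [ 0.4631 -0.207   0.1296] [0.8 0.3 0.8] [-0.03  0.    0.01]
0.125 [ 0.4631 -0.207   0.1246] [0.8 0.3 1.1] [-0.03 -0.03 -0.01]
0.12 [ 0.4631 -0.207   0.1196] [-0.2  1.3  0.5] [0.04 0.04 0.02]
0.1175 [ 0.4632 -0.207   0.1173] [0.9 0.8 0.2] [ 0.03 -0.02 -0.02]
0.1165 [ 0.4634 -0.2071  0.1165] [-0.   0.6 -0. ] [-0.    0.02 -0.05]
0.1155 [ 0.4636 -0.2072  0.1162] [-2.2  0.3  7.5] [ 0.17  0.44 -0.04]
0.1148 [ 0.4636 -0.2072  0.1162] [-4.7  2.1 11.2] [ 0.4   0.87 -0.02]
15.1083 0.014900611464420876
```

Contact at TCP z 0.1162, which is exactly the predicted seated height, with no side load. Now I'll twist in small steps while pressing lightly.

```bash
python3 - <<'E'
from h import *
C=[.4634,-.2071,.1154]; y0=-.027
movel(C,down(y0)); pause(.2)
for a in np.linspace(0,.8,9)[1:]:
    movel(C,down(y0-a),speed=.05); t=read_ft_torque(); f=read_ft_force()
    m=R.from_quat(read_tcp_rot()).as_matrix(); print(round(a,2),round(y0-np.arctan2(m[1,0],m[0,0]),3),np.round(read_eef_pos(),4),np.round(f,1),np.round(t,2),round(read_time_s(),2))
    if abs(t[2])>1: break
pause(.5)
m=R.from_quat(read_tcp_rot()).as_matrix(); print(y0-np.arctan2(m[1,0],m[0,0]),read_grasp_force(),read_finger_gap())
P=camera_params("wrist"); im=read_camera("wrist"); cv2.imwrite("pics/tw.png",im[:,:,::-1])
np.save("pics/tw.npy",np.array([P["K"],np.array(P["camera_from_world"])[:3,:3]])); np.save("pics/tw_T.npy",P["camera_from_world"])
from rect import *
cv2.imwrite("pics/t1.png",np.hstack([grid(rect("tw",C[:2],.085,ax=-.812)),grid(rect("tw",C[:2],.123,ax=-.812))]))
E
```

```text
0.1 0.098 [ 0.4644 -0.2074  0.1162] [-0.8  0.4  5.1] [ 0.09  0.3  -0.09] 15.86
0.2 0.197 [ 0.4646 -0.2073  0.1162] [-0.1  0.5  5.7] [ 0.17  0.25 -0.09] 16.11
0.3 0.297 [ 0.4645 -0.2074  0.1162] [-0.4  0.4  4.8] [ 0.15  0.31 -0.08] 16.36
0.4 0.397 [ 0.4645 -0.2075  0.1162] [-0.6  0.3  5.6] [ 0.06  0.26 -0.03] 16.61
0.5 0.497 [ 0.4644 -0.2076  0.1162] [-1.1 -1.5  5.3] [ 0.05  0.29 -0.01] 16.86
0.6 0.597 [ 0.4643 -0.2077  0.1162] [-1.5 -0.4  6.2] [0.01 0.29 0.01] 17.11
0.7 0.697 [ 0.4643 -0.2078  0.1162] [-1.4 -0.1  5.2] [ 0.02  0.3  -0.01] 17.36
0.8 0.797 [ 0.4642 -0.2079  0.1162] [-1.3 -0.2  6.3] [ 0.    0.34 -0.04] 17.61
0.7966155474429163 61.002434492111206 0.014966787991760072
```

View pics/t1.png

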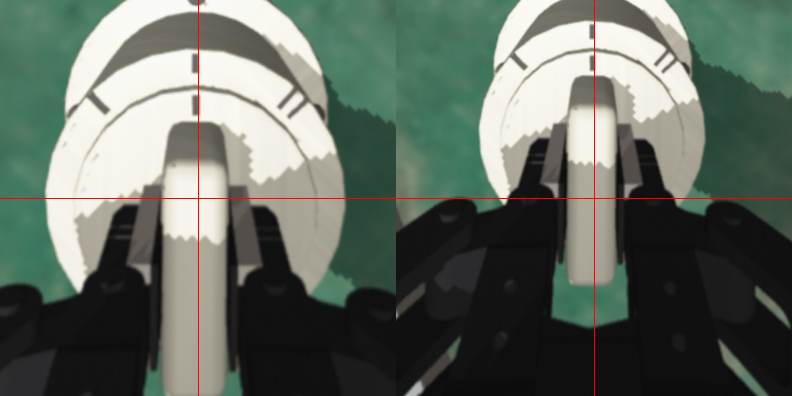

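The lid's mark (195,103) lines up with the short halfway mark (195,63), the flange lies on the rim and the fingers hold at 61 N. I'll hand in.

```bash
python3 - <<'E'
from bench import *
pause(.5); print(read_grasp_force(),read_time_s(),sign_off())
E
```

```text
the job is handed in; nothing more can be done
61.00270628929138 18.6583 None
```

I handed the job in at 18.7 s: the lid is seated on the canister's rim, twisted 0.80 rad clockwise to the halfway mark and still held there at 61 N; `sign_off()` returned no verdict.

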